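# Tug the starter cover, free its catch if it is caught, and hold it open

### The job

I need to get at the gas ring's press-button starter under the hinged steel cover of the box on the counter: tug the cover gently by its bar handle before you touch the catch, and if you feel that it is caught, slide the catch's knob away from the cover to free it; if it comes up, just carry on. Lift the cover past halfway to upright, without ever forcing it against the catch, and finish while still holding it up with the gripper, still, because it falls shut when let go. Leave the tawa, jar, basin and scraper where they are.

Things in the scene. Friction and masses are not known exactly. Their poses are not given: they have to be found in the camera images.
- box: Starter box, bare steel, fixed, 250 (x) x 260 (y) x 110 mm high; origin at the centre of its underside, z up, front faces -x (roughly to the robot). Its top at 110 mm is flush: a fixed front deck (x -125 to -65 mm) carrying the catch, and behind it the hinged cover with the bar handle, over the press-button starter (not to be operated).
- lid: Hinged cover, 4 mm steel plate 186 x 262 mm, 0.35 to 0.65 kg. Origin on its hinge line at the rear, 121 mm in +x of the box's centre and 108 mm above its underside. Shut, its axes match the box's; it opens about +y: the front edge rises, its z axis leans back by the opening angle. Stop at 1.25 rad. No stay: falls shut from any angle when let go.
- lid_handle (a point): Centre of the cover's round bar handle: bar 12 mm thick, 80 mm long, along y, its axis 40 mm above the cover's top, on two 10 mm posts 35 mm either side; shut, it is 155 mm in -x of the hinge, 42 mm above it and 50 mm in +y of the box's middle. Pinch it from above across x; it starts up and back (42 back per 155 up) and can turn between the pads.
- catch: Slide catch on the front deck, 70 mm in -y of the box's middle: upright dark steel knob on a bolt hidden under the deck. Origin at deck height under the knob, axes as the box's. Home is 85.5 mm in -x of the box's centre (starts 0 to 4 mm off): the bolt is under the cover. Slides to the box's -x, 28 mm at most from home; 18 mm surely frees the cover.
- catch_knob (a point): Middle of the catch's knob: 14 (x) x 24 (y) mm, its top 27 mm above the deck, this point 14 mm above it. It stays where it is left; friction about 2 N, more while the cover is pulled up against the bolt.
- tawa: Bystander: blackened flat round griddle pan, 270 mm across, 22 mm thick, with a flat handle 130 mm long towards its own -x, standing on the gas ring 60 mm above the counter; origin at the centre of its underside.
- jar: Bystander: closed glass jar with a steel lid, 80 mm across, 130 mm high, upright on the counter; origin at the centre of its underside.
- basin: Bystander: blue enamel basin, 200 mm across, 85 mm high; origin at the centre of its underside.
- scraper: Bystander: flat griddle scraper lying on the counter, 240 mm long along its x, 100 mm wide steel blade at +x, wooden handle 26 mm wide and 19 mm high at -x; origin underneath, where handle and blade meet.
- lid_hinge (a point): The cover's hinge, same point as lid; hinge axis = box y. Caught, the cover still rises about 4 mm at the handle (0.03 rad), then stops hard; not caught, it comes up at 2 to 4 N. It cannot be seen which: a tang inside the cover either sits under the catch's bolt or has slipped aside.

How it is judged:
On the way, in this order (a step that is already met when the one before it is completed fails the run):
1. the cover has been tugged up (at least 0.012 rad, to the end of its play or beyond) while the catch was still within 4 mm of where it started (angle between lid's own z axis and vertical above 0.012 rad and distance of catch_knob from where it was at the start of the episode below 0.004 m and contact force between the fingers and lid above 0.5 N), for 0.1 s.
2. the cover is lifted past halfway (more than 0.75 rad) by the fingers (angle between lid's own z axis and vertical above 0.75 rad and contact force between the fingers and lid above 0.5 N), for 0.2 s.
At the end, for the whole second after the job is handed in: The cover stands open by more than 0.75 rad (43 degrees) and is still (under 0.1 rad/s), held up by the fingers (contact force over 0.5 N) through the last second; the catch may be anywhere (all of step 2 and angular speed of lid below 0.1 rad/s); the arm keeps its last pose, push and grip.
It fails at once if the cover is forced against its catch (more than 60 N between cover and catch) (contact force between lid and catch above 60 N).
It fails at once if the tawa is pushed more than 25 mm from its place (distance of tawa from where it was at the start of the episode above 0.025 m).
It fails at once if the glass jar is pushed more than 25 mm from its place (distance of jar from where it was at the start of the episode above 0.025 m).
It fails at once if the basin is pushed more than 25 mm from its place (distance of basin from where it was at the start of the episode above 0.025 m).
It fails at once if the scraper is pushed more than 25 mm from its place (distance of scraper from where it was at the start of the episode above 0.025 m).
It also fails if it takes over 54 s, if anything falls off the work surface, if the arm or the gripper's body presses on something with over 40 N, if the wrist force passes 120 N, or if a joint passes its speed limit or range.

### The arm

A 7-joint arm with a two-finger parallel gripper is mounted at the origin on the work surface. World frame = base frame: x ahead of the robot, y to its left, z up, the work surface at z = 0. Lengths are in m, angles in rad, forces in N, time in s.
With the tool pointing down it reaches from about 0.425 to 0.875 m from the base axis. Payload 4.7 kg.
Tool frame: the origin (TCP) lies at the very end of the fingers, on their centre line; the grasp point (between the pads) lies 19 mm behind it; z points along the fingers, y is the line along which they close (so a half turn about z gives the same grasp; the last joint's range is limited). The gripper opens to 87 mm and grips with 3 to 60 N. Pads are 19 mm wide; open, the fingers measure 117 mm over their backs; the gripper's body (75 mm by 190 mm) begins 51 mm behind the grasp point.
Start: joints at [1.323, 0.321, -0.07, 1.45, 0.023, 1.371, -0.057], TCP at [0.168, -0.628, 0.223] pointing down, gripper open.
Joint ranges: [-2.86, 2.86], [-0.3, 2.09], [-1.38, 1.24], [0.06, 2.45], [-1.56, 4.7], [0.09, 2.05], [-2.69, 2.69]. Speed limits (rad/s): [2.57, 2.57, 3.14, 3.14, 3.14, 3.14, 3.14].

### API

Orientations are given as a rotation vector (axis times angle).
In Python, from bench import ctrl, get_image, job gives the robot as it stands.
- The arm moves only by the shell command python3 -m crank 'ROWS' [FORCE]. ROWS is JSON, a list that holds one entry, the list of rows, each a list of 5 numbers: the shift along the tool's x, y, z in mm, then the turn about the tool's z in rad, then the closure, from -1 (fully open) to 1 (shut), so that 0 is half open. A call has 1 to 10 rows; each row shifts and turns the commanded pose from where the row before left it, along the tool's axes as they then stand; what a row does not reach is not made up. A row lasts 1/12 s, in which the tool goes at most 41.7 mm and 7.16 degrees, less where a joint would pass 70% of its speed; a pose out of reach is approached as far as the arm can. A call with a gripper value outside its range is refused whole. The fingers move at their own pace and stop on an object; FORCE is the grip in N (left out, the last holds). Time passes only in rows, so rows that do not move let the fingers close. It gives the time, the measured TCP pose, the force, the opening and the grip force at its end, in the units of the state.
- ctrl.get_state(): the state, without advancing time (a new reading comes with each control period).
- get_image(name): name is "scene" or "side" or "wrist"; returns a dict with "pixels" (480x640x3 uint8, red, green, blue), "fx", "fy", "cx", "cy" (pixels), "k1" (the pictures are not rectified: a ray, as slopes to the right and down, at radius r is drawn at 1 + k1 r^2 times it, then the intrinsics apply), "T" (4x4, takes a point from camera to world coordinates); the wrist camera has in their place "T_tool_cam" (4x4, takes a point from camera to tool coordinates, whose origin is the TCP and whose axes are the flange's). Camera axes: x right, y down, z forward; pixel columns grow to the right and rows downward; lengths in m; the calibration is good to about 2 mm. A picture is of the moment at which its call begins: read the wrist's pose just before it. There is no depth.
- job.close_job(): hands the job in; it is judged then, once.
The state is a dict: "time": time; "joint_positions": joint angles; "qd": joint speeds; "joint_torque": joint torques, N m; "position": TCP position; "tool_rot": TCP orientation; "ft_force": force on the tool from outside, world axes, zero at the start; "torque": the same for the moment, N m; "grip_width": opening from 0.0 (shut) to 1.0 (fully open); "grip_force": force on a finger pad.
Only numpy, scipy, OpenCV 4.12 (cv2) and the standard library are available. Lean on these libraries where they do the work, as an engineer would, in place of code of your own. Each camera call takes 0.05 s, during which the arm holds its last target. There are 200 camera calls.

## Working session

There is one attempt and no reset: what is moved stays moved. The work goes in short steps, Python scripts to look and compute and a shell command to move; the robot and the scene stay as the last step left them, time stands still between calls to the robot, and variables do not carry over. Pictures are saved under pics/ and viewed, at most 10 in all, crops included, and the job is handed in when it is done.

```bash
mkdir -p pics; ls; python3 - <<'E'
from bench import ctrl,get_image
import cv2,numpy as np
s=ctrl.get_state();print({k:np.round(v,3) for k,v in s.items()})
for n in("scene","side"):
    d=get_image(n);cv2.imwrite(f"pics/{n}0.png",d["pixels"][:,:,::-1]);print(n,d["fx"],d["fy"],d["cx"],d["cy"],d["k1"],np.round(d["T"],3).tolist())
E
```

```text
pics
{'time': np.float64(0.0), 'joint_positions': array([ 1.323,  0.322, -0.07 ,  1.452,  0.023,  1.371, -0.057]), 'qd': array([-0.002, -0.   ,  0.001,  0.   ,  0.   ,  0.001, -0.001]), 'joint_torque': array([ 0.0000e+00, -4.9129e+01, -4.0400e-01, -3.1254e+01, -6.4000e-02,
        4.4000e-02,  0.0000e+00]), 'position': array([ 0.168, -0.627,  0.221]), 'tool_rot': array([-3.113e+00, -4.100e-01,  1.000e-03]), 'ft_force': array([-0.388,  0.367,  0.577]), 'torque': array([ 0.013,  0.001, -0.014]), 'grip_force': np.float64(0.0), 'grip_width': np.float64(1.004)}
scene 487.3532607756219 487.3532607756219 311.25615498984456 238.9575278568292 -0.033053446614499035 [[-0.904, 0.275, -0.327, 0.91], [0.427, 0.609, -0.668, 0.773], [0.015, -0.744, -0.668, 0.849], [0.0, 0.0, 0.0, 1.0]]
side 460.10552827431525 460.10552827431525 317.2343708305506 229.0866195852749 -0.11608569471734792 [[-0.946, -0.255, 0.201, 0.316], [-0.324, 0.711, -0.624, 0.726], [0.016, -0.656, -0.755, 0.966], [0.0, 0.0, 0.0, 1.0]]
```

View pics/scene0.png

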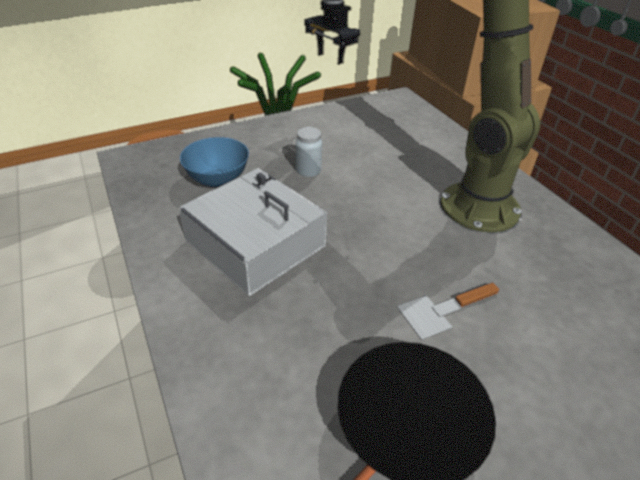

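View pics/side0.png

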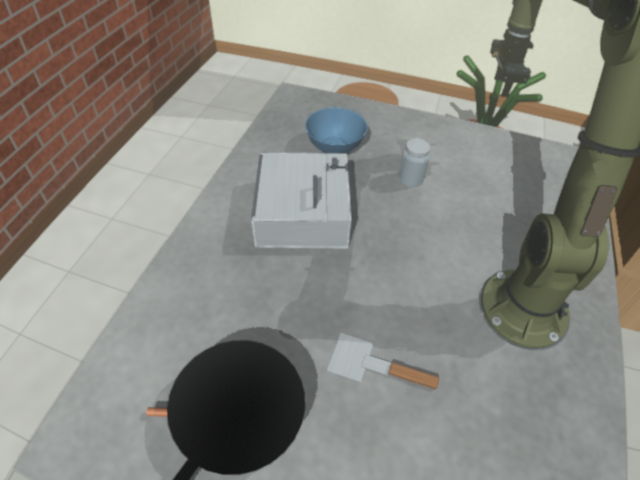

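The scene image shows the box, with the handle near (277,204) and the knob near (263,180). In the side image the handle is near (317,190) and the knob near (338,162). The jar, basin and scraper are clear of the box. I'll zoom in on the box.

```bash
python3 - <<'E'
import cv2,numpy as np
a=cv2.imread("pics/scene0.png")[155:305,170:340];b=cv2.imread("pics/side0.png")[140:260,240:370]
a=cv2.resize(a,(400*170//170,353));a=cv2.resize(cv2.imread("pics/scene0.png")[160:240,230:330],None,fx=4,fy=4,interpolation=2)
b=cv2.resize(cv2.imread("pics/side0.png")[145:225,260:360],None,fx=4,fy=4,interpolation=2)
cv2.imwrite("pics/crop.png",np.hstack([a,b]))
E
```

```text
(no output)
```

View pics/crop.png

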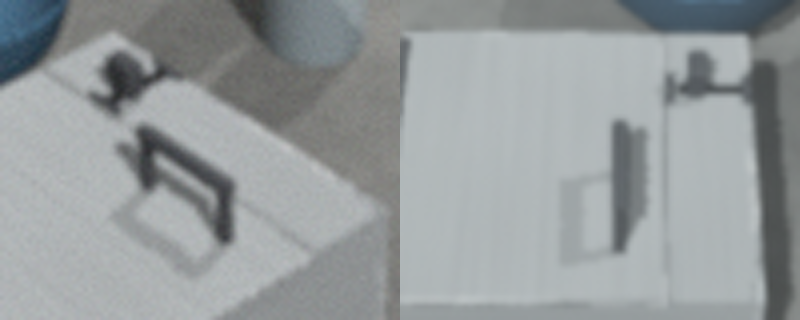

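The crop shows the bar ends at about (266,192.5) and (288,206.7) in the scene image, and (315,175) and (315,207.5) in the side image. The knob top is at (261,175) and (335,159). The front deck corners are also visible.

```bash
cat > h.py <<'E'
import numpy as np,cv2
from bench import ctrl,get_image
from scipy.spatial.transform import Rotation as R
def ray(d,p,T=None):
    K=np.array([[d["fx"],0,d["cx"]],[0,d["fy"],d["cy"]],[0,0,1]])
    q=cv2.undistortPoints(np.array([[p]],float),K,np.array([d["k1"],0,0,0]))[0,0]
    T=d["T"] if T is None else T
    return T[:3,3],T[:3,:3]@np.r_[q,1]
def plane(d,p,z,T=None):
    o,v=ray(d,p,T);return o+v*(z-o[2])/v[2]
def two(a,p,b,q):
    o,v=ray(a,p);u,w=ray(b,q);t=np.linalg.lstsq(np.c_[v,-w],u-o,rcond=None)[0]
    return (o+v*t[0]+u+w*t[1])/2,np.linalg.norm(o+v*t[0]-u-w*t[1])
E
python3 - <<'E'
from h import *
np.set_printoptions(precision=4,suppress=True)
a=get_image("scene");b=get_image("side")
for n,p,q,z in [("bar-",(266.2,192.5),(315,175),.15),("bar+",(288,206.7),(315,207.5),.15),("knobtop",(261.2,175),(335,158.7),.137),("FL",(326.2,212),(348.7,220.7),.11),("FR",(258,168.2),(347,153.7),.11)]:
    print(n,two(a,p,b,q),plane(a,p,z),plane(b,q,z))
s=ctrl.get_state();print(R.from_rotvec(s["tool_rot"]).as_matrix(),get_image("wrist")["T_tool_cam"])
E
```

```text
bar- (array([ 0.5972, -0.118 ,  0.1544]), np.float64(0.002550362418179865)) [ 0.5954 -0.1216  0.15  ] [ 0.5993 -0.1244  0.15  ]
bar+ (array([ 0.5684, -0.0355,  0.1448]), np.float64(0.026974655416793416)) [ 0.5695 -0.0496  0.15  ] [ 0.5608 -0.0132  0.15  ]
knobtop (array([ 0.5731, -0.218 ,  0.1361]), np.float64(0.003950502937250579)) [ 0.5739 -0.2134  0.137 ] [ 0.5737 -0.2198  0.137 ]
FL (array([ 0.4776, -0.0314,  0.1158]), np.float64(0.002682496623856727)) [ 0.4739 -0.0398  0.11  ] [ 0.4783 -0.0348  0.11  ]
FR (array([ 0.5567, -0.2864,  0.1083]), np.float64(0.0006755007098331428)) [ 0.5575 -0.2845  0.11  ] [ 0.5561 -0.2838  0.11  ]
[[ 0.9659  0.2589 -0.0003]
 [ 0.2589 -0.9659  0.0011]
 [-0.     -0.0011 -1.    ]] [[-0.0002 -0.9538 -0.3005  0.0843]
 [ 1.      0.0005 -0.0022 -0.0002]
 [ 0.0023 -0.3005  0.9538 -0.1622]
 [ 0.      0.      0.      1.    ]]
```

```bash
python3 -m crank '[[[32,-24.5,-1,0,-1],[32,-24.5,-1,0,-1],[32,-24.5,-1,0,-1],[32,-24.5,-1,0,-1],[32,-24.5,-1,0,-1],[32,-24.5,-1,0,-1],[32,-24.5,-1,0,-1],[32,-24.5,-1,0,-1],[32,-24.5,-1,0,-1],[32,-24.5,-1,0,-1]]]' 25
python3 -m crank '[[[32,-24.5,-1,0,-1],[32,-24.5,-1,0,-1],[32,-24.5,-1,0,-1],[32,-24.5,-1,0,-1],[32,-24.5,-1,0,-1],[32,-24.5,-1,0,-1],[32,-24.5,-1,0,-1],[0,0,0,-0.12,-1],[0,0,0,-0.12,-1],[0,0,0,-0.12,-1]]]'
python3 -m crank '[[[0,0,0,-0.12,-1],[0,0,0,-0.12,-1],[0,0,0,-0.12,-1],[0,0,0,-0.12,-1],[0,0,0,-0.12,-1],[0,0,0,-0.12,-1],[0,0,0,-0.12,-1],[0,0,0,-0.12,-1],[0,0,0,-0.12,-1],[0,0,0,-0.12,-1]]]'
python3 -m crank '[[[0,0,0,-0.06,-1],[0,0,0,0,-1],[0,0,0,0,-1]]]'
python3 - <<'E'
from h import *
s=ctrl.get_state();print(s["position"],R.from_rotvec(s["tool_rot"]).as_matrix().round(3),s["joint_positions"].round(2) if hasattr(s["joint_positions"],'round') else s["joint_positions"])
d=get_image("wrist");cv2.imwrite("pics/w1.png",d["pixels"][:,:,::-1])
E
```

```text
time: 1.08
position: [0.4147, -0.3066, 0.2328]
tool_rot: [3.114, 0.41, 0.0]
ft_force: [1.0, -0.8, -0.3]
grip_width: 1.002
grip_force: 0.0
time: 1.92
position: [0.5862, -0.0835, 0.2392]
tool_rot: [-2.987, -0.973, 0.001]
ft_force: [0.4, -1.0, 0.4]
grip_width: 1.001
grip_force: 0.0
time: 2.75
position: [0.5858, -0.0848, 0.2394]
tool_rot: [-1.919, -2.488, 0.0]
ft_force: [0.1, 0.1, 0.2]
grip_width: 0.999
grip_force: 0.0
time: 3.0
position: [0.5858, -0.0849, 0.2394]
tool_rot: [-1.853, -2.537, 0.0]
ft_force: [-0.3, 0.3, 0.5]
grip_width: 0.999
grip_force: 0.0
[ 0.58576493 -0.08488467  0.23941832] [[-0.304  0.953 -0.   ]
 [ 0.953  0.304 -0.   ]
 [ 0.    -0.    -1.   ]] [ 0.75  0.27 -0.78  1.56  0.19  1.39  0.26]
```

View pics/w1.png

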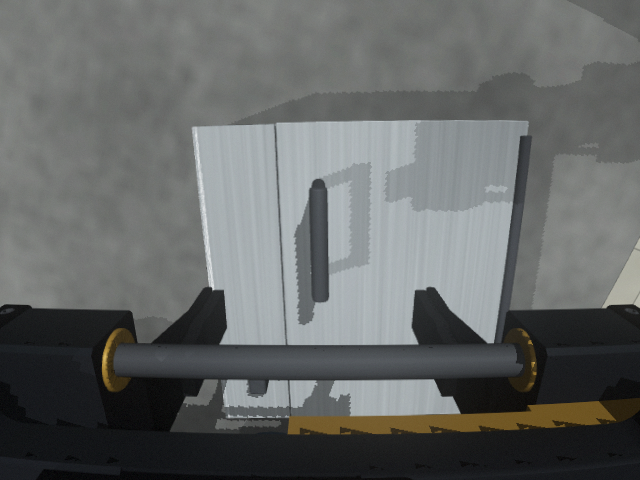

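The wrist image shows the bar from (318,184) to (320,298), nearly centred between the fingers at columns 215 and 425, and well aligned with them. The knob is at (258,387).

```bash
python3 - <<'E'
from h import *
s=ctrl.get_state();d=get_image("wrist");T=np.eye(4);T[:3,:3]=R.from_rotvec(s["tool_rot"]).as_matrix();T[:3,3]=s["position"];C=T@d["T_tool_cam"]
for p,z in [((318,182),.152),((320,299),.152),((275,124),.11),((289,410),.11),((258,387),.125)]:
    w=plane(d,p,z,C);print(w.round(4),(T[:3,:3].T@(w-T[:3,3])*1000).round(1))
E
```

```text
[ 0.5725 -0.0408  0.152 ] [46.   0.8 87.5]
[ 0.5988 -0.1186  0.152 ] [-36.    2.1  87.5]
[ 0.5321 -0.0161  0.11  ] [ 81.8 -30.2 129.5]
[ 0.6123 -0.2539  0.11  ] [-169.1  -26.2  129.5]
[ 0.5777 -0.2259  0.125 ] [-131.9  -50.5  114.5]
```

```bash
python3 -m crank '[[[5,1.5,25,0,-1],[0,0,30,0,-1],[0,0,30,0,-1],[0,0,21,0,-1],[0,0,0,0,-1],[0,0,0,0,0.6],[0,0,0,0,0.6],[0,0,0,0,1],[0,0,0,0,1],[0,0,0,0,1]]]' 25
python3 -m crank '[[[0,0,0,0,1],[0,0,0,0,1],[0,0,0,0,1],[0,0,0,0,1]]]'
```

```text
time: 3.93
position: [0.5866, -0.0796, 0.1349]
tool_rot: [1.85, 2.537, 0.001]
ft_force: [-0.7, -0.8, -1.1]
grip_width: 0.704
grip_force: 0.0
time: 4.27
position: [0.5858, -0.0796, 0.1336]
tool_rot: [1.851, 2.539, -0.0]
ft_force: [0.2, 0.2, -0.1]
grip_width: 0.398
grip_force: 0.0
```

```bash
python3 -m crank '[[[0,0,0,0,1],[0,0,0,0,1],[0,0,0,0,1],[0,0,0,0,1],[0,0,0,0,1],[0,0,0,0,1]]]'
```

```text
time: 4.77
position: [0.5843, -0.08, 0.1333]
tool_rot: [-1.849, -2.537, 0.004]
ft_force: [-5.5, -1.5, 4.1]
grip_width: 0.126
grip_force: 25.0
```

```bash
python3 -m crank '[[[0,0.2,-0.7,0,1],[0,0.2,-0.7,0,1],[0,0.2,-0.7,0,1],[0,0.2,-0.7,0,1],[0,0,0,0,1],[0,0,0,0,1]]]'
python3 -m crank '[[[0,0.2,-0.5,0,1],[0,0.1,-0.5,0,1],[0,0,0,0,1],[0,0,0,0,1]]]'
```

```text
time: 5.27
position: [0.5847, -0.0799, 0.1351]
tool_rot: [-1.849, -2.536, 0.004]
ft_force: [-5.0, -1.4, -3.0]
grip_width: 0.127
grip_force: 25.0
time: 5.6
position: [0.585, -0.0798, 0.136]
tool_rot: [-1.849, -2.536, 0.005]
ft_force: [-5.8, -0.6, -3.4]
grip_width: 0.127
grip_force: 25.0
```

```bash
python3 -m crank '[[[0,0.1,-0.5,0,1],[0,0.1,-0.5,0,1],[0,0,0,0,1],[0,0,0,0,1]]]'
python3 -m crank '[[[0,0.1,-0.5,0,1],[0,0.1,-0.5,0,1],[0,0,0,0,1],[0,0,0,0,1]]]'
python3 -m crank '[[[0,0.1,-0.5,0,1],[0,0.1,-0.5,0,1],[0,0,0,0,1],[0,0,0,0,1]]]'
```

```text
time: 5.93
position: [0.5852, -0.0797, 0.137]
tool_rot: [-1.849, -2.536, 0.004]
ft_force: [-5.0, -1.1, -3.1]
grip_width: 0.127
grip_force: 25.0
time: 6.27
position: [0.5855, -0.0796, 0.1379]
tool_rot: [-1.849, -2.536, 0.004]
ft_force: [-4.3, -1.7, -4.7]
grip_width: 0.129
grip_force: 25.0
time: 6.6
position: [0.5856, -0.0796, 0.1384]
tool_rot: [-1.849, -2.536, 0.004]
ft_force: [-4.5, -2.6, -10.9]
grip_width: 0.128
grip_force: 25.0
```

```bash
python3 -m crank '[[[0,0.1,-0.5,0,1],[0,0.1,-0.3,0,1],[0,0,0,0,1],[0,0,0,0,1]]]'
```

```text
time: 6.93
position: [0.5857, -0.0795, 0.1388]
tool_rot: [-1.849, -2.535, 0.004]
ft_force: [-4.0, -2.7, -18.6]
grip_width: 0.128
grip_force: 25.0
```

It rises about 4–5 mm, then the force climbs steeply to 18.6 N, so the cover is caught. I'll lower it, release, and go to the knob.

```bash
python3 -m crank '[[[0,-0.6,-0,0,1],[0,-0.6,2.5,0,1],[0,-0.6,2.5,0,1],[0,0,2.6,0,1],[0,0,0,0,0.2],[0,0,0,0,0.2],[0,0,0,0,0.2],[0,0,0,0,0.2],[0,0,0,0,0.2],[0,0,0,0,0.2]]]'
python3 -m crank '[[[0,0,-25,0,0.2],[0,0,-25,0,0.2],[-30,-13,0,0,0.2],[-30,-13,0,0,0.2],[-31,-13,0,0,0.2],[-31,-13,0,0,0.2],[0,0,0,0,0.2],[0,0,0,0,0.2]]]'
python3 - <<'E'
from h import *
s=ctrl.get_state();d=get_image("wrist");cv2.imwrite("pics/w2.png",d["pixels"][:,:,::-1])
b=get_image("side");cv2.imwrite("pics/s2.png",b["pixels"][:,:,::-1]);print(plane(b,(417,147),.13),"jar")
E
```

```text
time: 7.77
position: [0.5879, -0.0789, 0.1353]
tool_rot: [1.848, 2.536, 0.004]
ft_force: [0.1, 0.1, 0.5]
grip_width: 0.384
grip_force: 0.0
time: 8.43
position: [0.5737, -0.2147, 0.1838]
tool_rot: [1.857, 2.533, 0.001]
ft_force: [-0.7, 1.4, -0.1]
grip_width: 0.399
grip_force: 0.0
[ 0.36825324 -0.36051108  0.13      ] jar
```

View pics/w2.png

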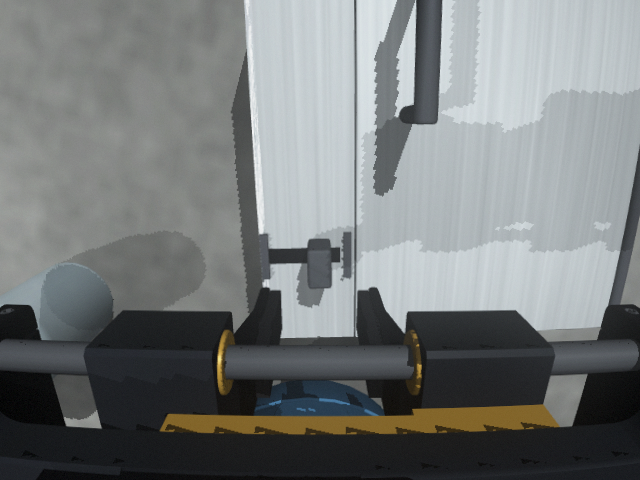

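The wrist image shows the knob at (319,262), centred between the fingers at columns 270 and 370. The jar is well to the left.

```bash
python3 - <<'E'
from h import *
s=ctrl.get_state();d=get_image("wrist");T=np.eye(4);T[:3,:3]=R.from_rotvec(s["tool_rot"]).as_matrix();T[:3,3]=s["position"];C=T@d["T_tool_cam"]
for p,z in [((319,239),.137),((319,287),.137),((319,262),.137),((319,287),.115)]:
    w=plane(d,p,z,C);print((T[:3,:3].T@(w-T[:3,3])*1000).round(1))
g=cv2.cvtColor(d["pixels"],cv2.COLOR_RGB2GRAY)[225:300:5,319];print(g)
E
```

```text
[20.1  1.4 47. ]
[-9.   1.4 47. ]
[ 6.5  1.4 47. ]
[-18.7   1.4  69. ]
[198 197 197 168  71  71  72  92  89  88  88  84  88  88 112]
```

```bash
python3 -m crank '[[[3,1.5,25,0,0.2],[0,0,25,0,0.2],[0,0,15,0,0.2],[0,0,0,0,0.2],[0,0,0,0,1],[0,0,0,0,1],[0,0,0,0,1],[0,0,0,0,1],[0,0,0,0,1],[0,0,0,0,1]]]' 15
```

```text
time: 9.42
position: [0.5739, -0.2086, 0.1199]
tool_rot: [1.85, 2.539, -0.002]
ft_force: [-4.1, 1.0, 5.9]
grip_width: 0.16
grip_force: 15.0
```

```bash
python3 -m crank '[[[0,-4,0,0,1],[0,-4,0,0,1],[0,-4,0,0,1],[0,-4,0,0,1],[0,-4,0,0,1],[0,-3,0,0,1],[0,0,0,0,1],[0,0,0,0,1]]]'
```

```text
time: 10.08
position: [0.5527, -0.2158, 0.1199]
tool_rot: [1.85, 2.537, -0.0]
ft_force: [0.0, 0.5, 6.6]
grip_width: 0.159
grip_force: 15.0
```

```bash
python3 -m crank '[[[0,0,0,0,0],[0,0,0,0,0],[0,0,0,0,0],[0,0,0,0,0],[0,0,0,0,0],[0,0,-25,0,0],[0,0,-27,0,0],[0,0,0,0,0]]]'
python3 -m crank '[[[30,18,0,0,0],[30,18,0,0,0],[30,18,0,0,0],[30,18,0,0,0],[0,0,0,0,0],[0,0,0,0,0]]]'
python3 - <<'E'
from h import *
d=get_image("wrist");cv2.imwrite("pics/w3.png",d["pixels"][:,:,::-1])
E
```

```text
time: 10.75
position: [0.5551, -0.2159, 0.1754]
tool_rot: [1.846, 2.533, 0.002]
ft_force: [0.8, 0.0, 0.4]
grip_width: 0.495
grip_force: 0.0
time: 11.25
position: [0.5844, -0.0756, 0.1705]
tool_rot: [-1.843, -2.544, -0.001]
ft_force: [-0.5, -0.9, 0.6]
grip_width: 0.504
grip_force: 0.0
```

View pics/w3.png

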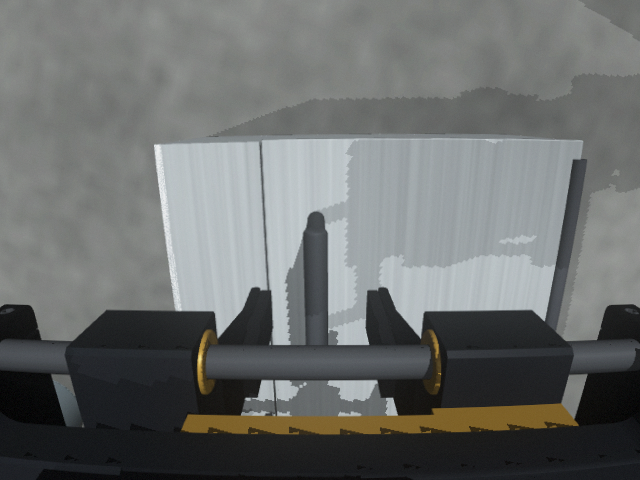

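The bar, at column 316, is centred between the open fingers at columns 265 and 372. Next I'll descend and grip it.

```bash
python3 -m crank '[[[-4,0.5,18,0,0],[0,0,18,0,0],[0,0,0,0,1],[0,0,0,0,1],[0,0,0,0,1],[0,0,0,0,1],[0,0,0,0,1],[0,0,0,0,1],[0,0,0,0,1],[0,0,0,0,1]]]' 25
python3 -m crank '[[[0,0,0,0,1],[0,0.3,-1,0,1],[0,0.3,-1,0,1],[0,0.3,-1,0,1],[0,0.3,-1,0,1],[0,0.3,-1,0,1],[0,0.3,-1,0,1],[0,0,0,0,1],[0,0,0,0,1]]]'
python3 -m crank '[[[0,0.3,-0.6,0,1],[0,0.3,-0.6,0,1],[0,0.3,-0.6,0,1],[0,0,0,0,1],[0,0,0,0,1]]]'
```

```text
time: 12.13
position: [0.5854, -0.0832, 0.1354]
tool_rot: [1.851, 2.539, -0.003]
ft_force: [-4.2, -0.9, 6.0]
grip_width: 0.131
grip_force: 25.0
time: 12.88
position: [0.5866, -0.0827, 0.1401]
tool_rot: [-1.85, -2.537, 0.003]
ft_force: [-3.1, -2.0, -3.0]
grip_width: 0.125
grip_force: 25.0
time: 13.3
position: [0.5871, -0.0826, 0.1418]
tool_rot: [-1.85, -2.537, 0.004]
ft_force: [-5.2, -2.5, -2.9]
grip_width: 0.13
grip_force: 25.0
```

It's now free: up 6.4 mm at 2.9 N. I'll work out the arc increments.

```bash
python3 -c "
import numpy as np
t=np.r_[.044,np.arange(.1,1.01,.06)]+.2646
y=-160.6*np.cos(t);z=160.6*np.sin(t)
print(np.c_[t[1:]-.2646,np.diff(y),-np.diff(z)].round(1).tolist())"
```

```text
[[0.1, 3.0, -8.5], [0.2, 3.7, -8.9], [0.2, 4.2, -8.7], [0.3, 4.7, -8.4], [0.3, 5.2, -8.1], [0.4, 5.7, -7.8], [0.5, 6.2, -7.4], [0.5, 6.6, -7.0], [0.6, 7.0, -6.6], [0.6, 7.4, -6.2], [0.7, 7.7, -5.7], [0.8, 8.1, -5.2], [0.8, 8.4, -4.8], [0.9, 8.6, -4.2], [0.9, 8.9, -3.7], [1.0, 9.1, -3.2]]
```

```bash
python3 -m crank '[[[0,1.5,-4.2,0,1],[0,1.5,-4.3,0,1],[0,1.8,-4.5,0,1],[0,1.9,-4.4,0,1],[0,2.1,-4.4,0,1],[0,2.1,-4.3,0,1],[0,0,0,0,1],[0,0,0,0,1]]]'
```

```text
time: 13.97
position: [0.5971, -0.0791, 0.1684]
tool_rot: [-1.85, -2.536, 0.005]
ft_force: [-7.0, -3.8, -1.9]
grip_width: 0.126
grip_force: 25.0
```

```bash
python3 -m crank '[[[0,2.2,-4.2,0,1],[0,2.2,-4.2,0,1],[0,2.5,-4.1,0,1],[0,2.6,-4.0,0,1],[0,2.8,-3.9,0,1],[0,2.9,-3.9,0,1],[0,3.1,-3.7,0,1],[0,3.1,-3.7,0,1],[0,0,0,0,1]]]'
python3 -m crank '[[[0,3.3,-3.5,0,1],[0,3.3,-3.5,0,1],[0,3.5,-3.3,0,1],[0,3.5,-3.3,0,1],[0,3.7,-3.1,0,1],[0,3.7,-3.1,0,1],[0,0,0,0,1],[0,0,0,0,1]]]'
```

```text
time: 14.72
position: [0.6175, -0.0722, 0.2013]
tool_rot: [-1.849, -2.536, 0.006]
ft_force: [-10.6, -4.0, 4.7]
grip_width: 0.129
grip_force: 25.0
time: 15.38
position: [0.6373, -0.0655, 0.2222]
tool_rot: [-1.849, -2.537, 0.005]
ft_force: [-13.1, -1.9, 8.9]
grip_width: 0.133
grip_force: 25.0
```

```bash
python3 -m crank '[[[0,3.5,-3.2,0,1],[0,3.5,-3.2,0,1],[0,3.8,-2.9,0,1],[0,3.8,-2.9,0,1],[0,4.0,-2.6,0,1],[0,4.0,-2.6,0,1],[0,4.2,-2.3,0,1],[0,4.2,-2.3,0,1],[0,0,0,0,1],[0,0,0,0,1]]]'
```

```text
time: 16.22
position: [0.6689, -0.0547, 0.2441]
tool_rot: [1.849, 2.539, 0.002]
ft_force: [-6.4, -0.7, 6.3]
grip_width: 0.121
grip_force: 25.0
```

```bash
python3 -m crank '[[[0,4.3,-2.1,0,1],[0,4.3,-2.1,0,1],[0,0,0,0,1],[0,0,0,0,1],[0,0,0,0,1],[0,0,0,0,1]]]'
python3 - <<'E'
from h import *
b=get_image("side");cv2.imwrite("pics/s3.png",b["pixels"][:,:,::-1])
E
```

```text
time: 16.72
position: [0.6768, -0.0521, 0.2479]
tool_rot: [1.849, 2.539, 0.003]
ft_force: [-5.1, 0.6, 5.9]
grip_width: 0.128
grip_force: 25.0
```

View pics/s3.png

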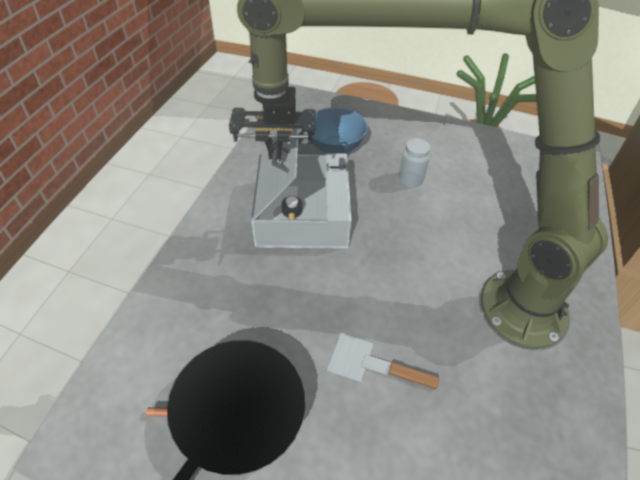

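The cover stands well open, with its raised edge near (297,165). The starter is visible at (291,205), the gripper holds the bar, and the bystanders haven't moved. Handing in.

```bash
python3 -m crank '[[[0,0,0,0,1],[0,0,0,0,1],[0,0,0,0,1],[0,0,0,0,1]]]'; python3 -c "
from bench import job
print(job.close_job())"
```

```text
time: 17.1
position: [0.6768, -0.0521, 0.2479]
tool_rot: [1.849, 2.539, 0.003]
ft_force: [-6.3, 0.3, 4.6]
grip_width: 0.129
grip_force: 25.0
the job is handed in; nothing more can be done
None
```

The cover was caught on the first tug, so I slid the catch back about 22 mm and lifted the cover to an estimated 0.95 rad; the gripper was holding it still when I handed the job in at 17.1 s, with no verdict returned.

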